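Sieve the polishing balls from the beads

TASK

Take the sieve by its bow handle and shake it side to side on its pan, gently up against the stop at each end where its holes open, until all five steel balls have dropped into the pan and only the three beads are left in the sieve. Then lift the sieve off and set it down level in the middle of the cork mat with the beads still in it. Never ram the stops or press hard on the pan, and leave the eraser, the white jar and the tape alone.

Things in the scene. Friction and masses are not known exactly. Their poses are not given: they have to be found in the camera images.
- pan: Catch pan: fixed plywood box, 100 mm (its x) by 202 mm (its y), origin at the centre of its underside on the bench. A smooth dark steel cover plate on it has two slots, 15 mm wide (y), 68 mm long (x). Balls that fell through lie with centres about 11 mm above the bench. The sieve must not push on pan, plate or stops with more than 35 N.
- pan_top (a point): Point on the pan's middle line, at the cover plate's upper side, 40 mm above the bench. The sieve slides on the plate along the pan's y, between side guides 8 mm high (2 mm play) and a rubber stop 27 mm high at each y end (gives 1 mm per 10 N); free travel 15.5 mm each way from the PLATE's middle. The plate is clamped up to 9 mm either way along y from this point; where is not reported: find the stops by feel.
- sieve: Aluminium sieve, 76 mm (its x) by 127 mm (its y), walls 30 mm high, 0.28 to 0.46 kg, origin at the centre of its underside. It starts on the cover plate, axes along the pan's, within 11 mm of midway between the stops, and lifts straight up out of the guides. It has a bow handle over its middle. Moving it briskly makes balls on its floor roll into holes.
- sieve_floor (a point): Middle of the sieve floor's upper side, 7 mm above its underside. 12 square holes of 16 mm, at x = -22, 0, 22 and y = -48, -16, 16, 48 mm. Only with the sieve against a stop (within about 2 mm) do half of the holes lie over the plate's slots and their balls drop; the other half opens at the other stop. Elsewhere the plate closes all holes.
- sieve_grip (a point): Middle of the sieve's wooden grip bar: level, 76 mm long along the sieve's x, 12 mm wide (y), 14 mm high, centre 62 mm above the sieve's underside and above its centre of mass. The bar ends on two uprights, 14 mm wide.
- mat: Cork mat fixed on the bench, 200 x 200 mm, 4 mm thick; origin at the centre of its underside.
- ball_1: Steel polishing ball, 13 mm in diameter, 10 g; origin at its centre. Starts in the sieve, in a hole (on the cover plate) or on the sieve's floor.
- ball_2: Steel polishing ball, 13 mm in diameter, 10 g; origin at its centre. Starts in the sieve, in a hole (on the cover plate) or on the sieve's floor.
- ball_3: Steel polishing ball, 13 mm in diameter, 10 g; origin at its centre. Starts in the sieve, in a hole (on the cover plate) or on the sieve's floor.
- ball_4: Steel polishing ball, 13 mm in diameter, 10 g; origin at its centre. Starts in the sieve, in a hole (on the cover plate) or on the sieve's floor.
- ball_5: Steel polishing ball, 13 mm in diameter, 10 g; origin at its centre. Starts in the sieve, in a hole (on the cover plate) or on the sieve's floor.
- bead_09: Domed enamel bead, 23 x 30 x 8 mm, 10 g, too large for the sieve's holes; origin at the centre of its flat back. Starts in the sieve.
- bead_05: Domed enamel bead, 22 x 27 x 6 mm, 10 g, too large for the sieve's holes; origin at the centre of its flat back. Starts in the sieve.
- bead_04: Domed enamel bead, 21 x 28 x 6 mm, 10 g, too large for the sieve's holes; origin at the centre of its flat back. Starts in the sieve.
- eraser: Eraser in a sleeve, lying on the bench to the left of the work, 23 x 52 x 12 mm; origin at the underside's centre. Leave alone.
- powder_jar_3: Closed white jar, 52 mm across, 48 mm high, behind the work, the one nearest the middle; origin at the underside's centre. Leave alone.
- tape_1: Roll of tape lying flat, 100 mm across, 25 mm high, behind the work; origin at the underside's centre. Leave alone.
Not all that is in view belongs to the job. There is more than one size of the pan; the one meant has the size given above.

How it is judged:
By the outcome, as a careful person would: the job done as asked, in the order asked, and still so for the second after the job is handed in, with the robot touching nothing.
It also fails if it takes over 51 s, if anything falls off the work surface, if the arm or the gripper's body presses on something with over 40 N, if the wrist force passes 120 N, or if a joint passes its speed limit or range.

ROBOT

A 6-joint arm with a two-finger parallel gripper is mounted at the origin on a cart in front of the work surface, level with it; the furniture and walls round the work are solid. World frame = base frame: x ahead of the robot, y to its left, z up, the work surface at z = 0. Lengths are in mm, angles in rad, forces in N, time in s.
With the tool pointing down it reaches from about 325 to 850 mm from the base axis. Payload 4.4 kg.
Tool frame: the origin (TCP) lies between the finger pads; the fingertips stand 17 mm ahead of it and the grasp point (between the pads) lies 2 mm behind it; x points along the fingers, y is the direction in which the jaws open and shut, and the axes are right-handed (so a half turn about x gives the same grasp; the last joint's range is limited). The gripper opens to 94 mm and grips with 3 to 60 N. Pads are 16 mm wide; open, the fingers measure 119 mm over their backs; the gripper's body (75 mm by 177 mm) begins 78 mm behind the grasp point.
Start: joints at [1.067, 0.207, 1.542, -0, 1.393, -0.15], TCP at [199.227, 539.385, 222.447] pointing down, gripper open.
Joint ranges: [-2.73, 2.73], [-0.86, 2.22], [0.23, 2.46], [-1.11, 4.25], [0.08, 2.63], [-2.82, 2.82]. Speed limits (rad/s): [2.79, 2.79, 3.14, 3.14, 3.14, 3.14].

INTERFACE

Orientations are given as a 3x3 rotation matrix whose columns are the frame's x, y, z axes.
In Python, from station import robot gives the robot as it stands.
- The arm moves only by the shell command python3 -m inch 'ROWS'. ROWS is JSON, a list that holds one entry, the list of rows, each a list of 7 numbers: the opening, from 0 (shut) to 1 (fully open), then the shift along the tool's x, y, z in mm, then the turn, a rotation vector about the tool's x, y, z in degrees. A call has 1 to 8 rows; each row shifts and turns the pose as measured when the row begins, along the tool's axes as they then stand; what a row does not reach is not made up. A row lasts 1/10 s, in which the tool goes at most 50 mm and 8.59 degrees, less where a joint would pass 70% of its speed; a pose out of reach is approached as far as the arm can. A call with a gripper value outside its range is refused whole. The fingers move at their own pace and stop on an object; the grip force is fixed at half the most. Time passes only in rows, so rows that do not move let the fingers close. It gives the time, the measured TCP pose, the force and the opening at its end, in the units of the state.
- robot.get_obs(): the state, without advancing time (a new reading comes with each control period).
- robot.camera(name): name is "scene" or "top"; returns the picture (420x560x3 uint8, blue, green, red); there is no depth.
- robot.camera_params(name): a dict with "vfov" (degrees; the focal length in pixels is half the picture's height over the tangent of half this angle, whatever the lens; pixels are square), "cx", "cy" (the principal point, pixels), "k1" (the pictures are not rectified: a ray, as slopes to the right and down, at radius r is drawn at 1 + k1 r^2 times it, then the intrinsics apply), "pose" (4x4, takes a point from camera to world coordinates). Camera axes: x right, y down, z forward; pixel columns grow to the right and rows downward; lengths in mm; the calibration is good to about 2 mm. A picture is of the moment at which its call begins. camera_params takes no time and is no camera call.
- robot.job_done(): hands the job in, once; it reports no verdict.
The state is a dict: "time_s": time; "joint_positions": joint angles; "qd": joint speeds; "tau": joint torques, N m; "eef_pos": TCP position; "eef_rot": TCP orientation; "ft_force": force on the tool from outside, world axes, zero at the start; "ft_torque": the same for the moment, N m; "grip_width": opening from 0.0 (shut) to 1.0 (fully open).
Only numpy, scipy, OpenCV 4.12 (cv2) and the standard library are available. Lean on these libraries where they do the work, as an engineer would, in place of code of your own. Each camera call takes 0.05 s, during which the arm holds its last target.

## Working session

There is one attempt and no reset: what is moved stays moved. The work goes in short steps, Python scripts to look and compute and a shell command to move; the robot and the scene stay as the last step left them, time stands still between calls to the robot, and variables do not carry over. Pictures are saved under pics/ and viewed, and the job is handed in when it is done.

```bash
ls; mkdir -p pics; python3 - <<'E'
from station import robot
import cv2
for n in ("scene","top"):
    cv2.imwrite(f"pics/{n}0.png",robot.camera(n)); print(n,robot.camera_params(n))
o=robot.get_obs(); print(o)
E
```

```text
pics
scene {'vfov': 42.75025443041975, 'cx': 278.1008195308417, 'cy': 210.6401666712642, 'k1': -0.1287826913065132, 'pose': array([[ 5.88557451e-01, -5.56317233e-01,  5.86609975e-01,
        -2.42530984e+02],
       [-8.08437178e-01, -4.09862154e-01,  4.22424364e-01,
        -5.02246576e+02],
       [ 5.42727431e-03, -7.22858320e-01, -6.90974959e-01,
         9.96810993e+02],
       [ 0.00000000e+00,  0.00000000e+00,  0.00000000e+00,
         1.00000000e+00]])}
top {'vfov': 45.133595927413865, 'cx': 276.20694985327464, 'cy': 208.41144774195456, 'k1': -0.14063220494472145, 'pose': array([[-1.16319089e-02, -9.88252591e-01,  1.52386070e-01,
         3.75090761e+02],
       [-9.99925668e-01,  1.09389727e-02, -5.38485019e-03,
         6.23943802e+01],
       [ 3.65464510e-03, -1.52437379e-01, -9.88306374e-01,
         1.18352604e+03],
       [ 0.00000000e+00,  0.00000000e+00,  0.00000000e+00,
         1.00000000e+00]])}
{'time_s': 0.1, 'joint_positions': array([ 1.06649152e+00,  2.07317977e-01,  1.54279580e+00, -1.31716205e-05,
        1.39348675e+00, -1.50531603e-01]), 'qd': array([ 0.00079384, -0.00088493, -0.00493045, -0.00011922,  0.00086576,
        0.00054682]), 'tau': array([-1.11341535e-03, -3.71866715e+01, -2.82292414e+01,  6.98893913e-02,
        3.12418432e-02, -4.09451741e-05]), 'eef_pos': array([198.89933047, 538.77244799, 221.42367659]), 'eef_rot': array([[-9.58853150e-04,  3.46436663e-01,  9.38072875e-01],
       [-1.76418280e-03,  9.38071261e-01, -3.46437869e-01],
       [-9.99997984e-01, -1.98711507e-03, -2.88294981e-04]]), 'ft_force': array([-0.5879953 , -0.58335155, -0.09278849]), 'ft_torque': array([-0.0092612 , -0.06348314,  0.00579176]), 'grip_width': 0.9993214179923577}
```

View pics/scene0.png

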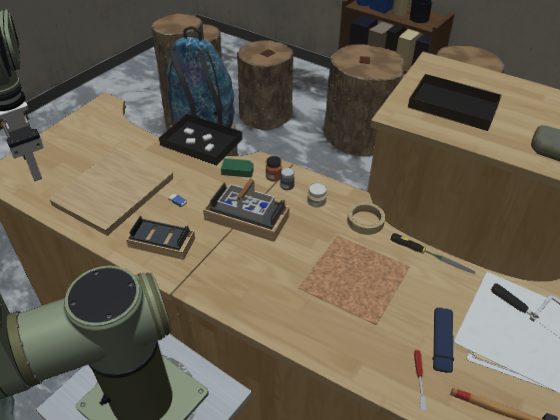

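View pics/top0.png

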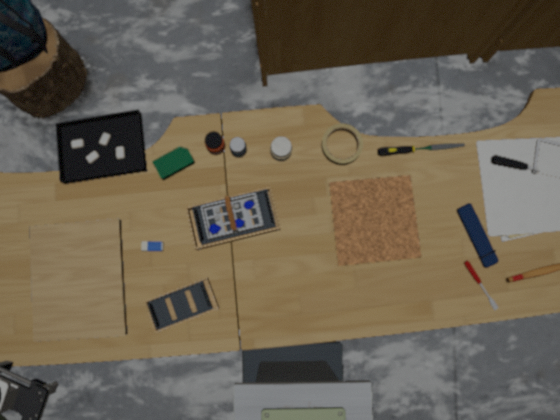

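The top view shows the pan with the sieve at (233,218) and the mat at (376,220). The empty smaller pan at (182,304) is a decoy. Next I'll look at enlarged crops.

```bash
cat > h.py <<'E'
import numpy as np, cv2
from station import robot
def K(n):
    p=robot.camera_params(n); f=210/np.tan(np.radians(p['vfov']/2))
    return p,f
def w2p(n,X):
    p,f=K(n);T=np.linalg.inv(p['pose']);c=T[:3,:3]@np.asarray(X,float)+T[:3,3]
    s=c[:2]/c[2];s=s*(1+p['k1']*(s@s));return s*f+[p['cx'],p['cy']]
def p2w(n,uv,z):
    p,f=K(n);d=(np.asarray(uv,float)-[p['cx'],p['cy']])/f;s=d.copy()
    for _ in range(20): s=d/(1+p['k1']*(s@s))
    r=p['pose'][:3,:3]@[s[0],s[1],1];o=p['pose'][:3,3]
    return o+r*(z-o[2])/r[2]
def crop(n,name,u0,v0,w,h,k):
    im=robot.camera(n)[v0:v0+h,u0:u0+w]
    im=cv2.resize(im,None,fx=k,fy=k,interpolation=cv2.INTER_CUBIC)
    for i in range(0,w,10):
        cv2.line(im,(i*k,0),(i*k,6 if i%50 else 14),(0,255,255),1)
        if i%20==0: cv2.putText(im,str(u0+i),(i*k,22),0,.35,(0,255,255),1)
    for i in range(0,h,10):
        cv2.line(im,(0,i*k),(6,i*k),(0,255,255),1)
        if i%20==0: cv2.putText(im,str(v0+i),(8,i*k+4),0,.35,(0,255,255),1)
    cv2.imwrite('pics/'+name,im)
E
python3 - <<'E'
from h import *
crop('top','t1.png',180,180,110,75,7)
crop('scene','s1.png',195,170,105,75,7)
E
```

```text
(no output)
```

View pics/t1.png

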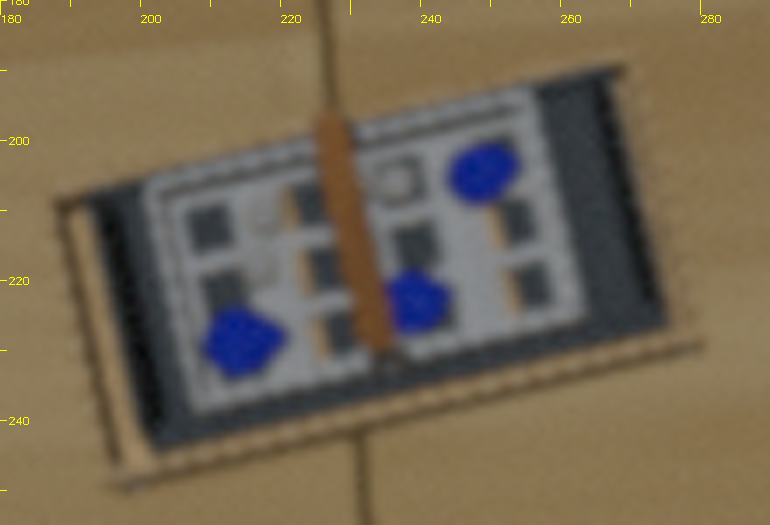

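View pics/s1.png

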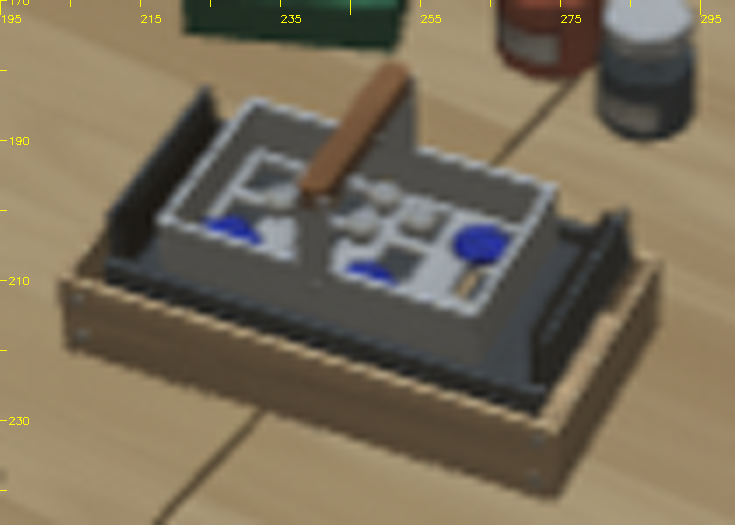

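The crops show grip bar ends at top (227.3,197) and (235,229.5). The three blue beads are at (248,204), (238,223) and (213,228). Two balls lie at about (217,211) and (217,219), and one sits in a hole at (236,206). The pan's long edge runs (197,249)–(280,229).

```bash
python3 - <<'E'
from h import *
a=p2w('top',(226.8,196.5),109);b=p2w('top',(235,230),109)
print('bar',a,b,(a+b)/2,np.linalg.norm(a-b), np.degrees(np.arctan2(*(a-b)[:2][::-1])))
a=p2w('scene',(252.5,180),109);b=p2w('scene',(240.3,197),109)
print('bar scene',a,b,(a+b)/2,np.linalg.norm(a-b), np.degrees(np.arctan2(*(a-b)[:2][::-1])))
# sieve rim corners z=70
c=[p2w('top',q,70) for q in ((200.5,206),(255.5,192.5),(263,225),(207.5,238.5))]
c=np.array(c);print(c,c.mean(0))
for i in range(4): d=c[(i+1)%4]-c[i];print(np.linalg.norm(d),np.degrees(np.arctan2(d[1],d[0])))
# pan long edge
a=p2w('top',(197.5,249),40);b=p2w('top',(280.5,229),40);d=a-b;print('pan',a,b,np.linalg.norm(d),np.degrees(np.arctan2(d[1],d[0])))
m=np.array([p2w('top',q,4) for q in ((330,181),(415,176.5),(420,261.5),(336,264.5))]);print(m,m.mean(0))
E
```

```text
bar [568.00553958 163.03677353 109.        ] [495.01698007 145.23708883 109.        ] [531.51125983 154.13693118 109.        ] 75.12761539713333 13.7051805704404
bar scene [563.83072563 159.52079474 109.        ] [495.28168881 143.98610985 109.        ] [529.55620722 151.75345229 109.        ] 70.28724552126849 12.768780627226246
[[554.11736237 225.62692278  70.        ]
 [583.37596809 102.31089313  70.        ]
 [509.86945328  86.06230183  70.        ]
 [481.03502529 209.29876312  70.        ]] [532.09945226 155.82472021  70.        ]
126.73953280574419 -76.65251551519026
75.2809699618489 -167.53522859580326
126.56480406576534 103.16896186292894
74.88415581487739 12.594266764273726
pan [460.159565   235.92048218  40.        ] [503.88968342  46.94453753  40.        ] 193.96966493177607 103.02923732827499
[[ 621.7555546   -73.23052266    4.        ]
 [ 631.23640617 -280.16679757    4.        ]
 [ 426.58342551 -281.52675681    4.        ]
 [ 423.10171338  -81.90157873    4.        ]] [ 525.66927491 -179.20641394    4.        ]
```

```bash
python3 - <<'E'
from h import *
crop('top','t2.png',315,160,120,120,5)
E
```

```text
(no output)
```

View pics/t2.png

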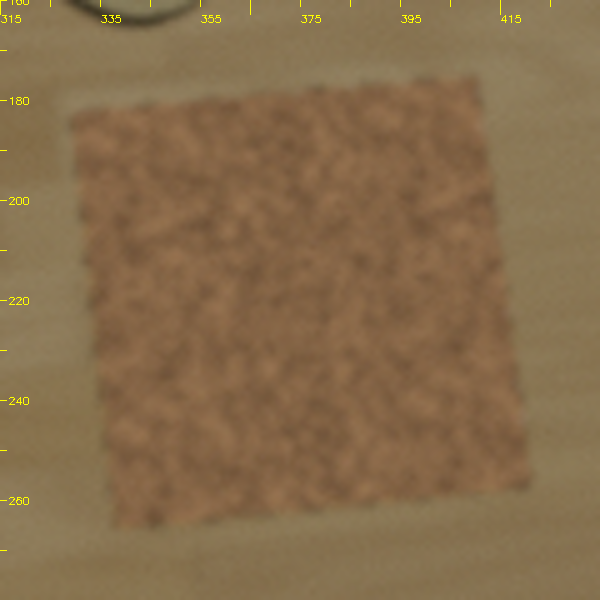

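Mat corners in the top view are (329.5,183), (410.5,175.5), (420.5,257) and (337.5,265). I'm choosing the pan that holds the sieve: its length measures about 200 and the sieve rim 127×75, so it matches. Next I'll work out the approach.

```bash
cat >> h.py <<'E'
def tolocal(target, yaw):
    """world target -> shift in present tool axes; yaw = wanted world heading of tool y (deg)"""
    o=robot.get_obs();R=o['eef_rot'];d=np.asarray(target,float)-o['eef_pos']
    cur=np.degrees(np.arctan2(R[1,1],R[0,1]))
    # wanted rot
    y=np.array([np.cos(np.radians(yaw)),np.sin(np.radians(yaw)),0]);x=np.array([0,0,-1.]);W=np.c_[x,y,np.cross(x,y)]
    rv=cv2.Rodrigues(R.T@W)[0].ravel()*180/np.pi
    return R.T@d, rv, cur
def st():
    o=robot.get_obs();print('t',round(o['time_s'],2),'pos',o['eef_pos'].round(1),'F',o['ft_force'].round(1),'T',o['ft_torque'].round(2),'g',round(o['grip_width'],3))
E
python3 - <<'E'
from h import *
m=np.array([p2w('top',q,4) for q in ((329.5,183),(410.5,175.5),(420.5,257),(337.5,265))]);print(m.round(1),m.mean(0).round(1))
for i in range(4): d=m[(i+1)%4]-m[i];print(np.linalg.norm(d).round(1),np.degrees(np.arctan2(d[1],d[0])).round(1))
d=np.array([531.5-198.9,155-538.8]);N=11;cur=69.7;p=np.zeros(2)
for k in range(N):
    y=np.radians(69.73+(6.64*min(k,5)));Y=np.array([np.cos(y),np.sin(y)]);Z=np.array([Y[1],-Y[0]])
    s=d/N;print(k,(s@Y).round(1),(s@Z).round(1))
E
```

```text
[[ 616.9  -71.9    4. ]
 [ 633.8 -269.2    4. ]
 [ 437.2 -283.2    4. ]
 [ 421.9  -85.4    4. ]] [ 527.4 -177.4    4. ]
198.0 -85.1
197.1 -175.9
198.4 94.4
195.5 4.0
0 -22.3 40.5
1 -26.8 37.6
2 -31.0 34.3
3 -34.7 30.4
4 -38.0 26.2
5 -40.8 21.7
6 -40.8 21.7
7 -40.8 21.7
8 -40.8 21.7
9 -40.8 21.7
10 -40.8 21.7
```

```bash
python3 -m inch '[[[1,0,-22,40,-6.6,0,0],[1,0,-27,38,-6.6,0,0],[1,0,-31,34,-6.6,0,0],[1,0,-35,30,-6.6,0,0],[1,0,-38,26,-6.6,0,0],[1,0,-41,22,0,0,0],[1,0,-41,22,0,0,0],[1,0,-41,22,0,0,0]]]'; python3 - <<'E'
from h import *
st();print(tolocal((531.5,155,180),102.9))
E
```

```text
time_s: 1.05
eef_pos: [449.3, 258.0, 221.1]
eef_rot: [[0.0, -0.257, 0.966], [0.002, 0.966, 0.257], [-1.0, 0.002, 0.0]]
ft_force: [-0.6, 0.3, -0.3]
grip_width: 1.0
t 1.05 pos [449.3 258.  221.1] F [-0.6  0.3 -0.3] T [ 0.08 -0.    0.04] g 1.0
(array([  40.93419674, -120.79691538,   52.89379523]), array([ 2.00962971,  0.02588827, -0.10409232]), np.float64(104.90965535501223))
```

```bash
python3 -m inch '[[[1,16,-40,18,2,0,0],[1,16,-40,18,0,0,0],[1,10,-30,14,0,0,0],[1,0,-8,2,0,0,0],[1,0,0,0,0,0,0]]]'; python3 - <<'E'
from h import *
st();print(tolocal((531.5,155,100),102.9))
crop('top','t3.png',180,180,110,75,7)
crop('scene','s3.png',195,150,105,85,7)
E
```

```text
time_s: 1.55
eef_pos: [534.3, 146.4, 178.7]
eef_rot: [[0.004, -0.213, 0.977], [0.003, 0.977, 0.213], [-1.0, 0.002, 0.004]]
ft_force: [-0.2, -0.6, 0.9]
grip_width: 1.001
t 1.55 pos [534.3 146.4 178.7] F [-0.2 -0.6  0.9] T [ 0.03  0.02 -0.04] g 1.001
(array([78.66551183,  8.90697861, -1.29039311]), array([-0.57741907,  0.25752072, -0.10728516]), np.float64(102.32282328892103))
```

View pics/s3.png

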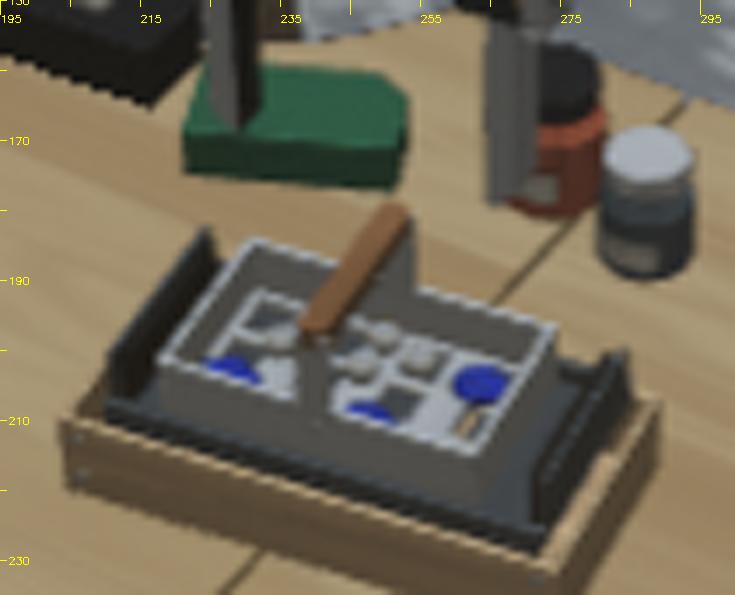

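View pics/t3.png

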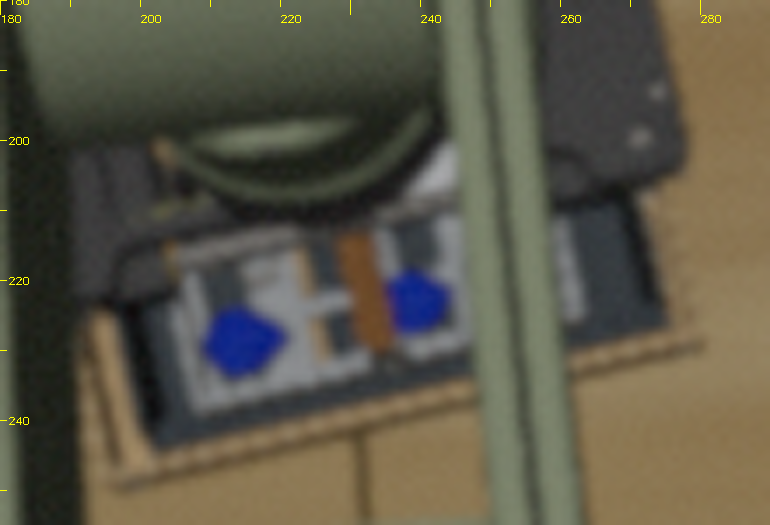

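The scene crop shows both fingers straddling the bar and above it. Five balls show as whites near (233,197), (233,204), (244,201), (248,197) and (253,200). I'll lower now.

```bash
python3 -m inch '[[[1,20,5,-1,-0.6,0.2,-0.1],[1,25,4,0,0,0,0],[1,20,0,0,0,0,0],[1,10,0,0,0,0,0],[1,0,0,0,0,0,0]]]'; python3 - <<'E'
from h import *
st();print(tolocal((531.5,154.5,100),102.9))
E
```

```text
time_s: 2.15
eef_pos: [529.6, 165.3, 106.8]
eef_rot: [[0.009, -0.237, 0.972], [0.004, 0.972, 0.237], [-1.0, 0.002, 0.01]]
ft_force: [0.5, -0.6, -0.3]
grip_width: 1.001
t 2.15 pos [529.6 165.3 106.8] F [ 0.5 -0.6 -0.3] T [ 0.06  0.04 -0.  ] g 1.001
(array([  6.77211963, -10.96937614,  -0.79729256]), array([ 0.79782992,  0.54653697, -0.11276166]), np.float64(103.6983565932253))
```

```bash
python3 -m inch '[[[1,4,-8,-1,0.8,0.5,0],[1,0,0,0,0,0,0],[1,0,0,0,0,0,0]]]'; python3 - <<'E'
from h import *
st();print(tolocal((531.5,154.5,100),102.9))
E
```

```text
time_s: 2.45
eef_pos: [531.9, 158.3, 105.4]
eef_rot: [[0.004, -0.224, 0.974], [0.003, 0.974, 0.224], [-1.0, 0.002, 0.005]]
ft_force: [0.4, 0.1, -1.0]
grip_width: 1.001
t 2.45 pos [531.9 158.3 105.4] F [ 0.4  0.1 -1. ] T [ 0.01 -0.01 -0.01] g 1.001
(array([ 5.37126146, -3.66823068, -1.25173785]), array([ 0.06661391,  0.26067059, -0.09589119]), np.float64(102.9668318746775))
```

```bash
python3 -m inch '[[[1,6,-4,-1,0,0.3,0],[1,1,0,0,0,0,0],[1,0,0,0,0,0,0]]]'; python3 - <<'E'
from h import *
st();print(tolocal((531.5,154.5,100),102.9))
crop('scene','s4.png',195,150,105,85,7)
E
```

```text
time_s: 2.75
eef_pos: [533.4, 153.6, 99.6]
eef_rot: [[0.002, -0.223, 0.975], [0.002, 0.975, 0.223], [-1.0, 0.001, 0.002]]
ft_force: [0.7, 0.1, -0.0]
grip_width: 1.0
t 2.75 pos [533.4 153.6  99.6] F [ 0.7  0.1 -0. ] T [ 0.06 -0.02  0.  ] g 1.0
(array([-0.43126279,  1.33574792, -1.61914974]), array([ 0.00918722,  0.13325048, -0.07592602]), np.float64(102.90927550369983))
```

View pics/s4.png

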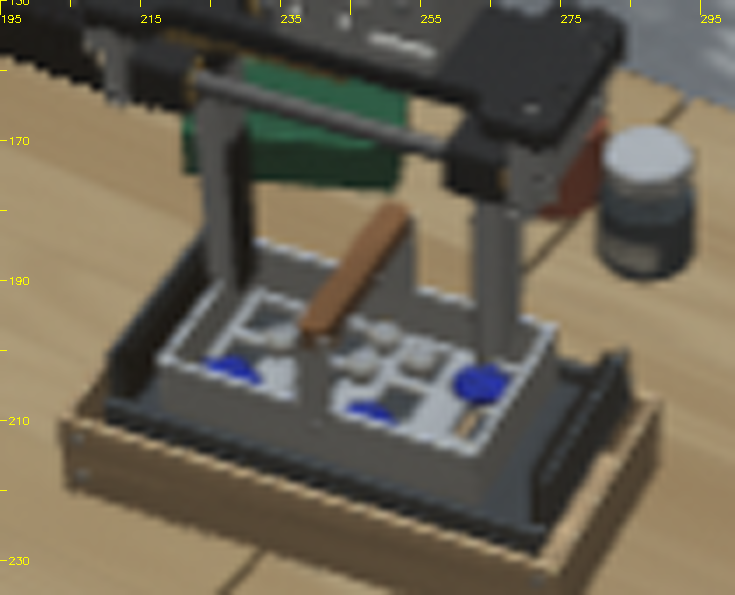

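The fingers straddle the bar symmetrically, with tips around (229,191) and (266,200) above the sieve's inside. I'll close now.

```bash
python3 -m inch '[[[0.3,0,1,-1,0,0,0],[0.1,0,0,0,0,0,0],[0,0,0,0,0,0,0],[0,0,0,0,0,0,0],[0,0,0,0,0,0,0],[0,0,0,0,0,0,0]]]'; python3 - <<'E'
from h import *
st()
E
```

```text
time_s: 3.4
eef_pos: [532.0, 154.4, 99.7]
eef_rot: [[0.002, -0.224, 0.975], [0.002, 0.975, 0.224], [-1.0, 0.001, 0.002]]
ft_force: [0.1, -0.9, 0.1]
grip_width: 0.527
t 3.4 pos [532.  154.4  99.7] F [ 0.1 -0.9  0.1] T [0.04 0.02 0.01] g 0.527
```

```bash
python3 -m inch '[[[0,0,0,0,0,0,0],[0,0,0,0,0,0,0],[0,0,0,0,0,0,0],[0,0,0,0,0,0,0],[0,0,0,0,0,0,0],[0,0,0,0,0,0,0]]]'; python3 - <<'E'
from h import *
st()
E
```

```text
time_s: 4.0
eef_pos: [531.9, 154.7, 99.7]
eef_rot: [[0.002, -0.224, 0.975], [0.002, 0.975, 0.224], [-1.0, 0.002, 0.002]]
ft_force: [-0.6, -0.1, -0.0]
grip_width: 0.124
t 4.0 pos [531.9 154.7  99.7] F [-0.6 -0.1 -0. ] T [ 0.03 -0.05  0.05] g 0.124
```

```bash
cat >> h.py <<'E'
def fy():
    o=robot.get_obs();R=o['eef_rot'];p0=np.array([531.9,154.7,99.7]);u=np.array([-.2244,.9745,0]);v=np.array([.9745,.2244,0])
    d=o['eef_pos']-p0;print('t %.2f along %.1f cross %.1f z %.1f yaw %.2f tilt %s| Fal %.1f Fcr %.1f Fz %.1f g %.3f'%(o['time_s'],d@u,d@v,d[2]+99.7,np.degrees(np.arctan2(R[1,1],R[0,1])),(R[:2,0]*57.3).round(1),o['ft_force']@u,o['ft_force']@v,o['ft_force'][2],o['grip_width']))
E
python3 -m inch '[[[0,0,0,0,0,0,0],[0,0,4,0,0,0,0],[0,0,0,0,0,0,0]]]' >/dev/null; python3 -c "from h import *;fy()"; python3 -m inch '[[[0,0,4,0,0,0,0],[0,0,0,0,0,0,0]]]' >/dev/null; python3 -c "from h import *;fy()"
```

```text
t 4.30 along 4.0 cross 0.0 z 99.6 yaw 102.91 tilt [0.1 0.1]| Fal 1.7 Fcr -0.2 Fz -0.4 g 0.122
t 4.50 along 8.4 cross 0.0 z 99.6 yaw 102.90 tilt [0.1 0.1]| Fal 1.6 Fcr -0.1 Fz 0.2 g 0.129
```

```bash
for i in 1 2 3; do python3 -m inch '[[[0,0,2.5,0,0,0,0],[0,0,0,0,0,0,0]]]' >/dev/null; python3 -c "from h import *;fy()"; done
```

```text
t 4.70 along 11.3 cross 0.1 z 99.7 yaw 102.92 tilt [0.1 0.1]| Fal 1.2 Fcr 0.4 Fz -0.2 g 0.128
t 4.90 along 13.2 cross 0.3 z 99.7 yaw 102.95 tilt [0.2 0. ]| Fal -0.8 Fcr 0.5 Fz -0.4 g 0.126
t 5.10 along 13.3 cross 0.3 z 99.9 yaw 102.98 tilt [ 0.2 -0.3]| Fal -1.5 Fcr 0.3 Fz -1.7 g 0.123
```

```bash
for i in 1 2; do python3 -m inch '[[[0,0,2,0,0,0,0]]]' >/dev/null; python3 -c "from h import *;fy()"; done; python3 -c "
from h import *
crop('top','t5.png',180,180,110,75,7)
crop('scene','s5.png',195,150,105,85,7)
fy()"
```

```text
t 5.20 along 14.0 cross 0.4 z 100.1 yaw 102.99 tilt [ 0.2 -0.4]| Fal -6.6 Fcr -0.5 Fz 2.5 g 0.120
t 5.30 along 14.2 cross 0.4 z 100.4 yaw 103.01 tilt [ 0.3 -0.6]| Fal -7.6 Fcr -0.9 Fz 1.3 g 0.125
t 5.40 along 14.2 cross 0.4 z 100.4 yaw 103.02 tilt [ 0.3 -0.6]| Fal -7.2 Fcr -1.3 Fz 1.2 g 0.125
```

View pics/s5.png

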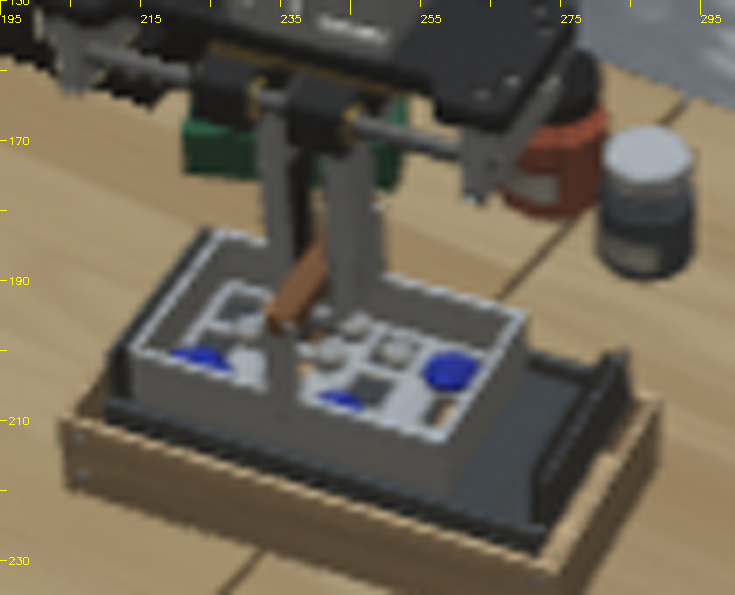

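At the left stop, contact came at about 13.2 mm along, so the other stop should be near −17.8. All the balls still show in the sieve. I'll go the other way briskly, ending softly.

```bash
python3 -m inch '[[[0,0.3,-14,0,0,0,0.3],[0,0.2,-10,0,0,0,0.2]]]' >/dev/null; python3 -c "from h import *;fy();print(tolocal((531.9,154.7,99.7),102.91)[1])";python3 -m inch '[[[0,0,0,0,0,0,0]]]' >/dev/null; python3 -c "from h import *;fy();print(tolocal((531.9,154.7,99.7),102.91)[1])"
```

```text
t 5.60 along -7.6 cross -0.1 z 99.6 yaw 103.06 tilt [0.  0.1]| Fal 1.4 Fcr 0.8 Fz 1.6 g 0.123
[ 0.15357666  0.06579883 -0.09143565]
t 5.70 along -8.3 cross -0.0 z 99.7 yaw 102.98 tilt [0.  0.1]| Fal -1.4 Fcr -0.6 Fz -0.1 g 0.124
[ 0.06714456  0.07421933 -0.10917367]
```

```bash
python3 -m inch '[[[0,0,-6,0,0,0,0],[0,0,-2,0,0,0,0]]]' >/dev/null; python3 -c "from h import *;fy()"; for i in 1 2 3; do python3 -m inch '[[[0,0,-2,0,0,0,0]]]' >/dev/null; python3 -c "from h import *;fy()"; done; python3 -c "
from h import *
crop('scene','s6.png',195,150,105,85,7)
fy()"
```

```text
t 5.90 along -15.5 cross -0.1 z 99.7 yaw 102.97 tilt [0.  0.2]| Fal 0.9 Fcr 0.2 Fz -0.3 g 0.125
t 6.00 along -17.1 cross -0.1 z 99.7 yaw 102.97 tilt [0.  0.3]| Fal 1.3 Fcr 0.0 Fz -0.3 g 0.122
t 6.10 along -18.4 cross -0.2 z 99.7 yaw 102.97 tilt [-0.   0.3]| Fal 4.6 Fcr -1.0 Fz 2.3 g 0.123
t 6.20 along -18.9 cross -0.2 z 99.9 yaw 102.97 tilt [-0.1  0.5]| Fal 6.4 Fcr -0.7 Fz 3.3 g 0.127
t 6.25 along -18.9 cross -0.2 z 100.0 yaw 102.97 tilt [-0.1  0.5]| Fal 5.5 Fcr 0.1 Fz 1.1 g 0.126
```

View pics/s6.png

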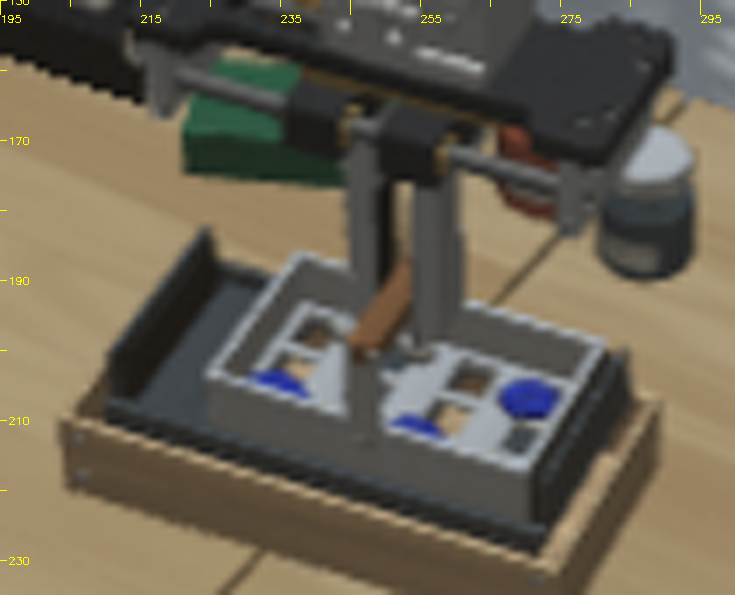

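At the right stop, the row openings show wood and dark pan depth at (238,197), (235,202), (261,204) and (258,209), and most balls are gone. A greyish spot near (254,200) may be one left. I'll zoom in and do another cycle.

```bash
python3 -m inch '[[[0,0.3,16,0,0,0,-0.3],[0,0.2,9,0,0,0,-0.2],[0,0,4,0,0,0,0]]]' >/dev/null; python3 -c "from h import *;fy()";  for i in 1 2 ; do python3 -m inch '[[[0,0,2,0,0,0,0]]]' >/dev/null; python3 -c "from h import *;fy()"; done; python3 -c "
from h import *
crop('scene','s7.png',205,170,80,60,9)
crop('top','t7.png',180,180,110,75,7)
fy()"
```

```text
t 6.55 along 9.0 cross 0.1 z 99.7 yaw 102.95 tilt [ 0.1 -0.2]| Fal -1.3 Fcr 0.0 Fz -0.8 g 0.125
t 6.65 along 11.0 cross 0.1 z 99.7 yaw 103.00 tilt [ 0.2 -0.2]| Fal -0.6 Fcr -0.8 Fz 0.6 g 0.127
t 6.75 along 12.8 cross 0.2 z 99.7 yaw 103.00 tilt [ 0.2 -0.2]| Fal -1.1 Fcr -0.3 Fz -0.2 g 0.126
t 6.85 along 13.0 cross 0.2 z 99.7 yaw 103.00 tilt [ 0.2 -0.2]| Fal -0.2 Fcr -0.5 Fz -0.4 g 0.127
```

View pics/s7.png

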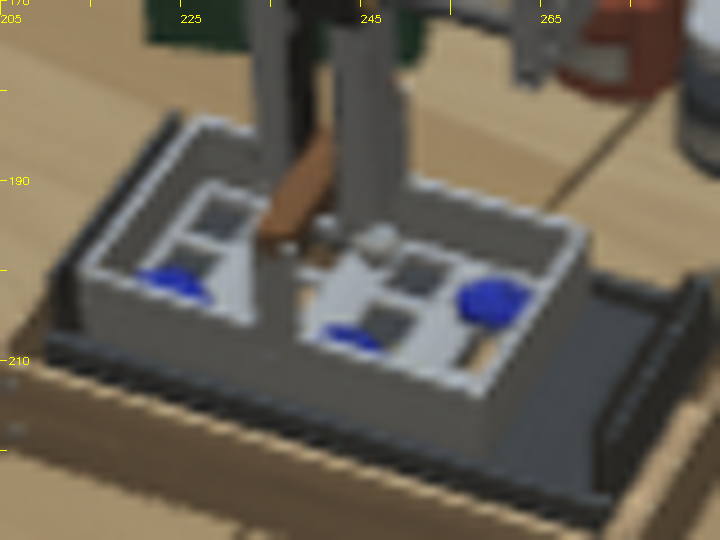

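View pics/t7.png

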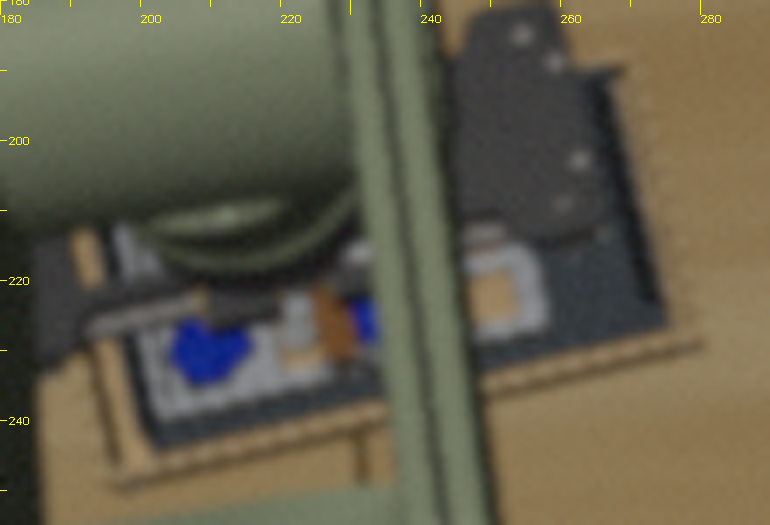

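```bash
python3 -c "
from h import *
o=robot.get_obs();c=o['eef_pos'];u=np.array([-.2244,.9745]);v=np.array([.9745,.2244])
for n,q in (('scene',(246.5,196.7)),('scene',(241,195)),('scene',(240.5,197.5)),('top',(221,224)),('scene',(250.5,200)),('scene',(258,209))):
  for z in (46.5,53.5):
    d=(p2w(n,q,z)-c)[:2]; print(n,q,z,'sieve x %.1f y %.1f'%(d@v,d@u))
"
```

```text
scene (246.5, 196.7) 46.5 sieve x 30.1 y 3.0
scene (246.5, 196.7) 53.5 sieve x 23.2 y -0.6
scene (241, 195) 46.5 sieve x 30.3 y 19.2
scene (241, 195) 53.5 sieve x 23.5 y 15.6
scene (240.5, 197.5) 46.5 sieve x 21.0 y 16.1
scene (240.5, 197.5) 53.5 sieve x 14.2 y 12.5
top (221, 224) 46.5 sieve x -9.6 y 17.1
top (221, 224) 53.5 sieve x -10.6 y 16.6
scene (250.5, 200) 46.5 sieve x 22.6 y -12.2
scene (250.5, 200) 53.5 sieve x 15.8 y -15.6
scene (258, 209) 46.5 sieve x -0.7 y -44.5
scene (258, 209) 53.5 sieve x -7.3 y -47.7
```

One ball, at (246.5,197), sits on the floor at sieve (23,−1), between two holes. I'll jerk the sieve back and forth.

```bash
python3 -m inch '[[[0,0,-20,0,0,0,0.2],[0,0,6,0,0,0,0],[0,0,-16,0,0,0,0]]]' >/dev/null; python3 -c "from h import *;fy()";python3 -m inch '[[[0,0,0,0,0,0,0]]]' >/dev/null;  python3 -c "
from h import *
fy()
crop('scene','s8.png',205,170,80,60,9)"
```

```text
t 7.15 along -15.5 cross 0.2 z 99.7 yaw 103.06 tilt [0.1 0.2]| Fal 0.6 Fcr -1.0 Fz 0.1 g 0.125
t 7.25 along -16.3 cross 0.2 z 99.7 yaw 102.97 tilt [0.1 0.1]| Fal -2.1 Fcr -0.1 Fz 0.2 g 0.123
```

View pics/s8.png

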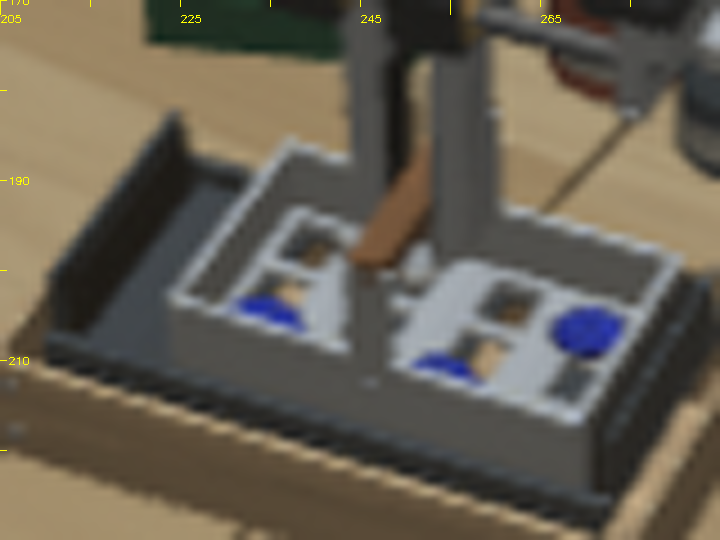

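```bash
python3 -c "
from h import *
o=robot.get_obs();c=o['eef_pos'];u=np.array([-.2244,.9745]);v=np.array([.9745,.2244])
for q in ((250.5,199.3),(249,205)):
  for z in (46.5,53.5):
    d=(p2w('scene',q,z)-c)[:2]; print(q,z,'sieve x %.1f y %.1f'%(d@v,d@u))
"
python3 -m inch '[[[0,0,16,0,0,0,-0.3],[0,0,8,0,0,0,-0.2],[0,0,3,0,0,0,0],[0,0,2,0,0,0,0]]]' >/dev/null; python3 -c "from h import *;fy()";  for i in 1 2 ; do python3 -m inch '[[[0,0,2,0,0,0,0]]]' >/dev/null; python3 -c "from h import *;fy()"; done; python3 -c "
from h import *
crop('scene','s9.png',205,170,80,60,9)"
```

```text
(250.5, 199.3) 46.5 sieve x 25.1 y 17.5
(250.5, 199.3) 53.5 sieve x 18.3 y 14.0
(249, 205) 46.5 sieve x 3.8 y 11.7
(249, 205) 53.5 sieve x -2.9 y 8.3
t 7.70 along 14.0 cross 0.7 z 100.2 yaw 103.01 tilt [ 0.3 -0.5]| Fal -7.6 Fcr -1.2 Fz 3.1 g 0.123
t 7.80 along 14.3 cross 0.8 z 100.5 yaw 103.09 tilt [ 0.3 -0.7]| Fal -8.1 Fcr -1.4 Fz 1.6 g 0.126
t 7.90 along 14.4 cross 0.8 z 100.6 yaw 103.14 tilt [ 0.4 -1. ]| Fal -6.0 Fcr -0.5 Fz 1.4 g 0.125
```

View pics/s9.png

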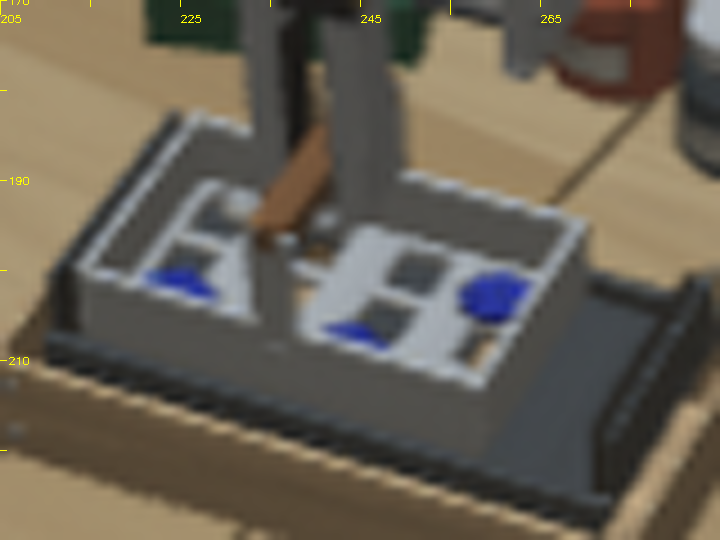

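The whitish spot at (231.5,193) looks like a ball on the floor beside the y=+48 hole. I'll jerk towards −y so it rolls into that hole, which opens at the −y stop.

```bash
python3 -m inch '[[[0,0.5,-18,0,0,0,0.5],[0,0.3,-8,0,0,0,0.3],[0,0,-4,0,0,0,0]]]' >/dev/null; python3 -c "from h import *;fy()";  for i in 1 2 ; do python3 -m inch '[[[0,0,-2,0,0,0,0]]]' >/dev/null; python3 -c "from h import *;fy()"; done; python3 -c "
from h import *
crop('scene','s10.png',205,170,80,60,9)"
```

```text
t 8.25 along -14.3 cross 0.2 z 99.7 yaw 103.16 tilt [0.1 0. ]| Fal 1.9 Fcr -0.2 Fz 0.6 g 0.122
t 8.35 along -16.2 cross 0.3 z 99.7 yaw 103.12 tilt [0.1 0.1]| Fal 1.0 Fcr 0.3 Fz 0.1 g 0.119
t 8.45 along -17.9 cross 0.2 z 99.6 yaw 103.12 tilt [0.1 0.1]| Fal 0.5 Fcr -0.4 Fz 0.4 g 0.126
```

View pics/s10.png

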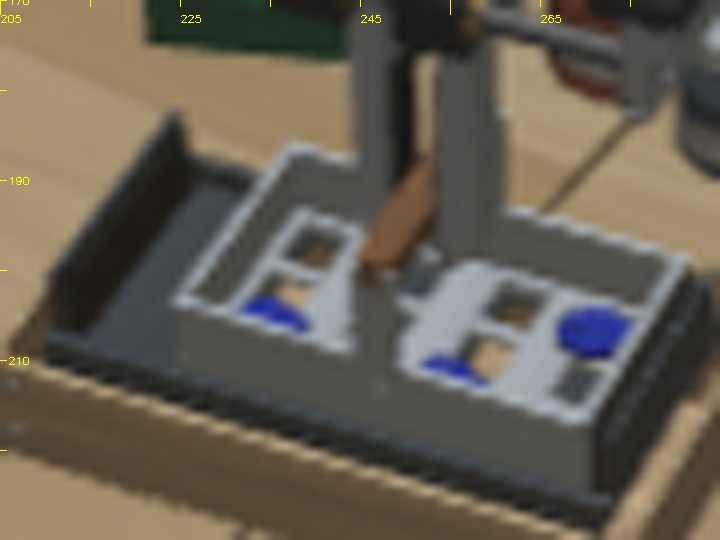

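No ball is visible now. I'll run two more brisk cycles for anything hidden behind the upright, then look from the other end.

```bash
python3 -m inch '[[[0,0,17,0,0,0,-0.2],[0,0,8,0,0,0,-0.2],[0,0,4,0,0,0,0],[0,0,2,0,0,0,0],[0,0,1.5,0,0,0,0]]]' >/dev/null; python3 -c "from h import *;fy()
crop('scene','s11.png',205,170,80,60,9)"
python3 -m inch '[[[0,0.2,-18,0,-0.2,0,0.3],[0,0.2,-8,0,0,0,0.2],[0,0,-3,0,0,0,0],[0,0,-2,0,0,0,0]]]' >/dev/null; python3 -c "from h import *;fy()"; for i in 1 2 ; do python3 -m inch '[[[0,0,-2,0,0,0,0]]]' >/dev/null; python3 -c "from h import *;fy()"; done; python3 -c "
from h import *
crop('scene','s12.png',205,170,80,60,9)"
```

```text
t 9.00 along 13.6 cross 0.8 z 100.1 yaw 103.21 tilt [ 0.3 -0.6]| Fal -4.3 Fcr -0.4 Fz 2.1 g 0.123
t 9.45 along -16.3 cross 0.7 z 99.7 yaw 103.36 tilt [0.1 0.2]| Fal 0.2 Fcr -0.2 Fz 0.6 g 0.129
t 9.55 along -18.2 cross 0.7 z 99.7 yaw 103.35 tilt [0.1 0.2]| Fal 1.1 Fcr -0.3 Fz 1.3 g 0.125
t 9.65 along -18.8 cross 0.9 z 99.9 yaw 103.31 tilt [0.1 0.4]| Fal 6.4 Fcr 0.2 Fz 2.5 g 0.130
```

View pics/s11.png

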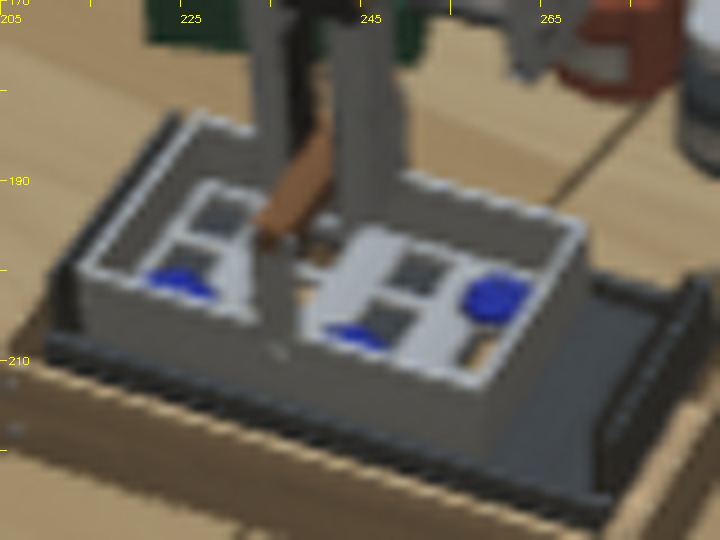

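View pics/s12.png

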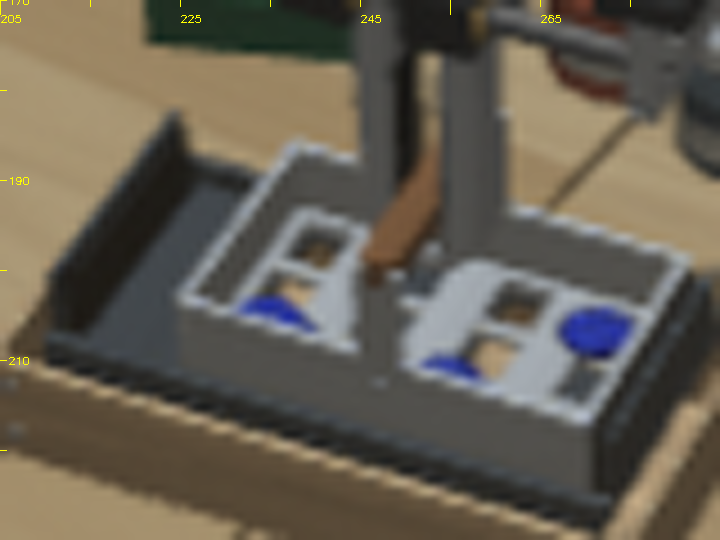

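It looks empty from here. To be sure before lifting, I'll move off the stop, release, swing clear and look from above.

```bash
python3 -m inch '[[[0,0.2,8,0,0,0,-0.3],[0,0,0,0,0,0,0],[0.5,0,0,0,0,0,0],[0.5,0,0,0,0,0,0],[0.5,0,0,0,0,0,0],[0.5,0,0,0,0,0,0],[0.5,0,0,0,0,0,0]]]'; python3 -c "from h import *;fy()"
```

```text
time_s: 10.4
eef_pos: [534.7, 144.1, 99.2]
eef_rot: [[0.002, -0.232, 0.973], [-0.003, 0.973, 0.232], [-1.0, -0.003, 0.001]]
ft_force: [-0.1, -0.1, -0.1]
grip_width: 0.488
t 10.40 along -11.0 cross 0.3 z 99.2 yaw 103.42 tilt [ 0.1 -0.2]| Fal -0.1 Fcr -0.1 Fz -0.1 g 0.488
```

```bash
python3 -m inch '[[[0.5,-25,0,0,0,0,0],[0.5,-30,0,0,0,0,0],[0.5,-10,-40,0,0,0,0],[0.5,0,-48,0,0,0,0],[0.5,0,-48,0,0,0,0],[0.5,0,-48,0,0,0,0],[0.5,0,-30,0,0,0,0]]]'; python3 -c "
from h import *
crop('top','t13.png',180,180,110,75,7)
crop('scene','s13.png',205,170,80,60,9)"
```

```text
time_s: 11.1
eef_pos: [585.7, -67.2, 167.7]
eef_rot: [[0.003, -0.241, 0.97], [-0.004, 0.97, 0.241], [-1.0, -0.005, 0.002]]
ft_force: [-0.1, 0.9, 0.4]
grip_width: 0.498
```

View pics/t13.png

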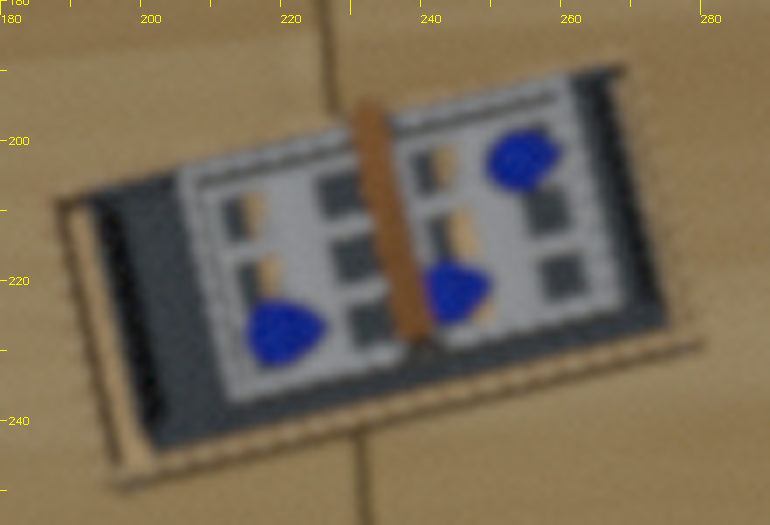

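View pics/s13.png

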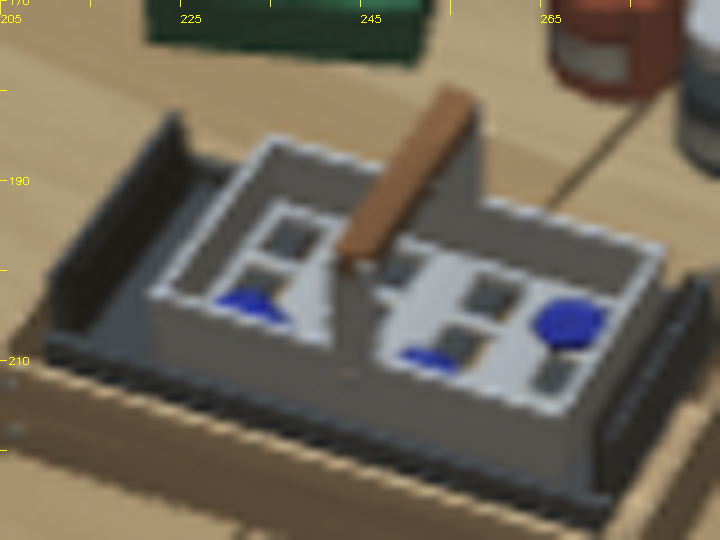

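From above, nine holes are fully clear. The beads are at (254,203), (243,221) and (219,227), and there are no balls in view. I'll regrasp and do one more cycle for the small strip hidden under the bar.

```bash
python3 -c "
from h import *
a=p2w('top',(231.7,194.7),109);b=p2w('top',(239.8,228.5),109);c=(a+b)/2;print(c,np.linalg.norm(a-b), np.degrees(np.arctan2(*(a-b)[:2][::-1])))
st();print(tolocal((534.6,144.6,160),102.9), tolocal((533.9,145,100),102.9))"
```

```text
[534.98789241 143.69181307 109.        ] 75.74217510156313 13.3453873645678
t 11.2 pos [586.  -68.3 167.6] F [ 0.3 -0.1 -0.4] T [0.06 0.02 0.06] g 0.503
(array([  6.4357157 , 219.03041616,   0.70572727]), array([0.86669374, 0.11277896, 0.29134607]), np.float64(103.7664139516653)) (array([6.64308647e+01, 2.19891470e+02, 5.23845969e-03]), array([0.86669374, 0.11277896, 0.29134607]), np.float64(103.7664139516653))
```

```bash
python3 -m inch '[[[0.5,0,48,0,0.9,0,0.3],[0.5,0,48,0,0,0,0],[0.5,0,48,0,0,0,0],[0.5,0,48,0,0,0,0],[0.5,5,20,0,0,0,0],[0.5,0,0,0,0,0,0],[0.5,0,0,0,0,0,0]]]'; python3 -c "
from h import *
st();print(tolocal((534.5,144.1,100),102.9))"
```

```text
time_s: 11.9
eef_pos: [535.4, 146.2, 161.6]
eef_rot: [[0.001, -0.218, 0.976], [0.002, 0.976, 0.218], [-1.0, 0.002, 0.001]]
ft_force: [-0.1, -0.4, 0.1]
grip_width: 0.498
t 11.9 pos [535.4 146.2 161.6] F [-0.1 -0.4  0.1] T [-0.01 -0.04 -0.01] g 0.498
(array([61.60473942, -1.94562644, -1.40148607]), array([-0.30711551,  0.07825674, -0.12717432]), np.float64(102.59297093351009))
```

```bash
python3 -m inch '[[[0.5,20,-2,-1,-0.3,0,0],[0.5,22,0,0,0,0,0],[0.5,15,0,0,0,0,0],[0.5,3,0,0,0,0,0],[0.5,0,0,0,0,0,0]]]'; python3 -c "
from h import *
st();print(tolocal((534.5,144.1,99.7),102.9))"
```

```text
time_s: 12.4
eef_pos: [538.1, 138.6, 102.0]
eef_rot: [[0.005, -0.218, 0.976], [0.001, 0.976, 0.218], [-1.0, -0.0, 0.005]]
ft_force: [0.7, 0.7, 0.7]
grip_width: 0.498
t 12.4 pos [538.1 138.6 102. ] F [0.7 0.7 0.7] T [0.03 0.02 0.01] g 0.498
(array([ 2.3312632 ,  6.11590764, -2.36616357]), array([-0.33290531,  0.30889944,  0.01246812]), np.float64(102.56706269189543))
```

```bash
python3 -m inch '[[[0.5,2,5.5,-2,-0.3,0.3,0],[0.5,0,0,0,0,0,0],[0.5,0,0,0,0,0,0]]]'; python3 -c "
from h import *
st();print(tolocal((534.5,144.1,99.7),102.9))"
```

```text
time_s: 12.7
eef_pos: [536.7, 142.8, 102.2]
eef_rot: [[0.003, -0.221, 0.975], [-0.0, 0.975, 0.221], [-1.0, -0.001, 0.003]]
ft_force: [0.3, 0.0, -0.2]
grip_width: 0.499
t 12.7 pos [536.7 142.8 102.2] F [ 0.3  0.  -0.2] T [0.05 0.03 0.  ] g 0.499
(array([ 2.45160046,  1.78315797, -1.89002413]), array([-0.12959479,  0.18952094,  0.0457738 ]), np.float64(102.77032971315192))
```

```bash
python3 -m inch '[[[0.4,3.5,1.5,-2,0,0.2,0],[0.1,0,0,0,0,0,0],[0,0,0,0,0,0,0],[0,0,0,0,0,0,0],[0,0,0,0,0,0,0],[0,0,0,0,0,0,0],[0,0,0,0,0,0,0],[0,0,0,0,0,0,0]]]'; python3 -c "
from h import *
fy()"
```

```text
time_s: 13.5
eef_pos: [535.2, 144.4, 99.9]
eef_rot: [[0.002, -0.222, 0.975], [-0.001, 0.975, 0.222], [-1.0, -0.001, 0.002]]
ft_force: [0.4, -0.1, 0.0]
grip_width: 0.124
t 13.50 along -10.8 cross 0.9 z 99.9 yaw 102.81 tilt [ 0.1 -0. ]| Fal -0.2 Fcr 0.4 Fz 0.0 g 0.124
```

Gripped. One more brisk cycle to each stop.

```bash
python3 -m inch '[[[0,0,0,0,0,0,0],[0,0,12,0,0,0,-0.2],[0,0,-4,0,0,0,0],[0,0,14,0,0,0,-0.2],[0,0,0,0,0,0,0]]]' >/dev/null; python3 -c "from h import *;fy()"
```

```text
t 14.00 along 11.8 cross 1.2 z 100.1 yaw 102.83 tilt [ 0.3 -0.5]| Fal 0.1 Fcr -0.6 Fz -0.9 g 0.123
```

```bash
for i in 1 2 ; do python3 -m inch '[[[0,0,2,0,0,0,0]]]' >/dev/null; python3 -c "from h import *;fy()"; done; python3 -c "
from h import *
crop('scene','s14.png',205,170,80,60,9)"
python3 -m inch '[[[0,0.3,-17,0,0,0,0.5],[0,0.2,-8,0,0,0,0.2],[0,0,-3,0,0,0,0],[0,0,-2,0,0,0,0]]]' >/dev/null; python3 -c "from h import *;fy()"; for i in 1 2 ; do python3 -m inch '[[[0,0,-2,0,0,0,0]]]' >/dev/null; python3 -c "from h import *;fy()"; done; python3 -c "
from h import *
crop('scene','s15.png',205,170,80,60,9)"
```

```text
t 14.10 along 13.3 cross 1.3 z 100.1 yaw 102.87 tilt [ 0.3 -0.5]| Fal -2.8 Fcr 1.2 Fz 1.5 g 0.125
t 14.20 along 13.9 cross 1.6 z 100.4 yaw 102.91 tilt [ 0.3 -0.7]| Fal -5.9 Fcr -1.6 Fz 3.1 g 0.127
t 14.65 along -15.5 cross 1.1 z 99.9 yaw 102.84 tilt [0.1 0.2]| Fal 0.6 Fcr -0.1 Fz 0.3 g 0.122
t 14.75 along -17.3 cross 1.1 z 99.9 yaw 102.83 tilt [0.1 0.2]| Fal 1.1 Fcr 0.3 Fz 0.6 g 0.123
t 14.85 along -18.5 cross 1.0 z 100.0 yaw 102.83 tilt [0.1 0.3]| Fal 4.8 Fcr 0.1 Fz 3.1 g 0.127
```

View pics/s14.png

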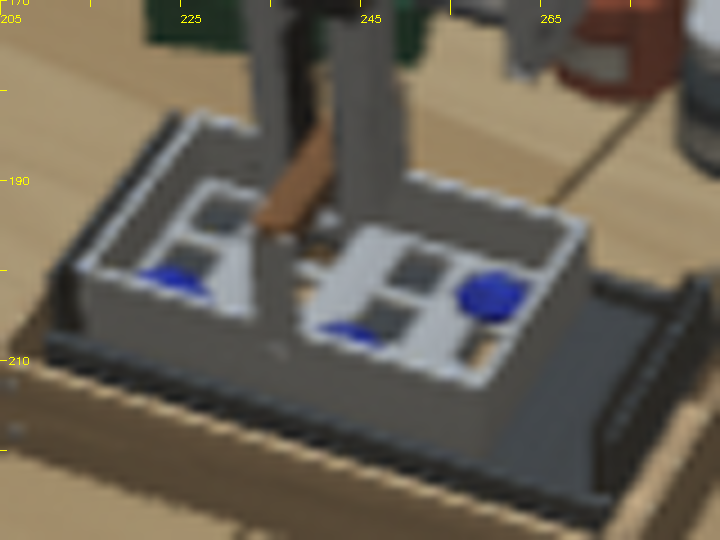

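View pics/s15.png

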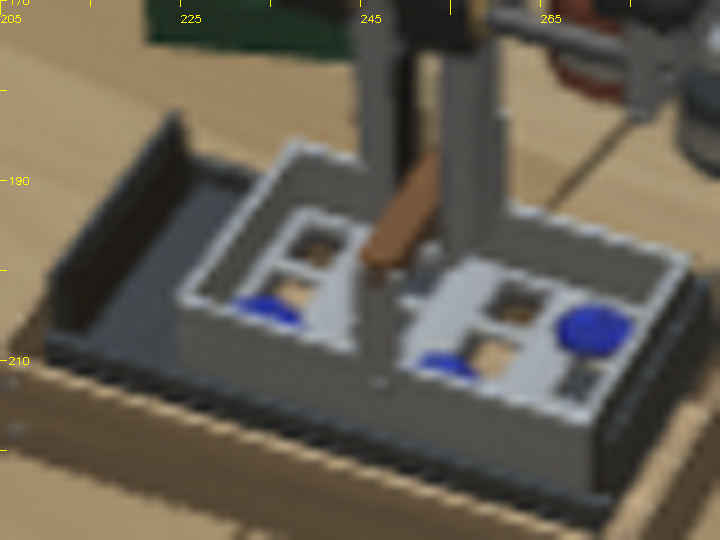

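Empty at both ends. I'll move off the stop and lift straight up, out of the guides.

```bash
python3 -m inch '[[[0,0,8,0,0,0,-0.2],[0,0,0,0,0,0,0],[0,-5,0,0,0,0,0],[0,-10,0,0,0,0,0],[0,-15,0,0,0,0,0],[0,-20,0,0,0,0,0],[0,-15,0,0,0,0,0],[0,0,0,0,0,0,0]]]'; python3 -c "
from h import *
fy();print(tolocal((527.4,-177.4,150),94.6))
crop('scene','s16.png',195,145,105,85,7)"
```

```text
time_s: 15.7
eef_pos: [531.8, 144.1, 165.3]
eef_rot: [[-0.006, -0.224, 0.975], [-0.002, 0.975, 0.224], [-1.0, -0.001, -0.006]]
ft_force: [0.0, -0.3, -2.6]
grip_width: 0.122
t 15.70 along -10.3 cross -2.5 z 165.3 yaw 102.92 tilt [-0.3 -0.1]| Fal -0.3 Fcr -0.1 Fz -2.6 g 0.122
(array([  16.1156079 , -312.39513736,  -76.08945093]), array([ 8.32203121, -0.35548256,  0.08146698]), np.float64(102.92223341899663))
```

View pics/s16.png

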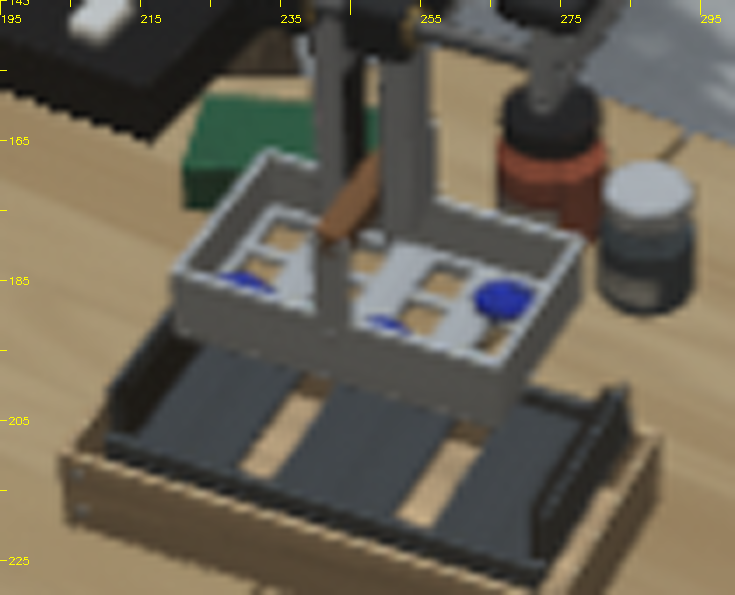

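The sieve is up and level with the three beads in it, at (266,188), (249,191) and (230,185). The plate slots below are clear. I'll carry it to the mat.

```bash
python3 -m inch '[[[0,0,-10,-2,1,0,0],[0,0,-20,-5,1,0,0],[0,0,-30,-7,1,0,0],[0,0,-32,-7,1,0,0],[0,0,-32,-7,1,0,0],[0,0,-32,-7,1,0,0],[0,0,-32,-6,1,0,0],[0,0,-32,-6,1,0,0]]]'; python3 -c "
from h import *
fy();print(tolocal((527.4,-177.4,150),94.6))"
```

```text
time_s: 16.55
eef_pos: [510.3, -88.7, 155.7]
eef_rot: [[-0.024, -0.082, 0.996], [-0.003, 0.997, 0.082], [-1.0, -0.001, -0.024]]
ft_force: [1.4, 0.1, -2.0]
grip_width: 0.125
t 16.55 along -232.4 cross -75.6 z 155.7 yaw 94.71 tilt [-1.4 -0.1]| Fal -0.2 Fcr 1.3 Fz -2.0 g 0.125
(array([  5.51161842, -89.7703898 ,   9.86981807]), array([ 0.10607847, -1.3820736 ,  0.03419089]), np.float64(94.70648054809571))
```

```bash
python3 -m inch '[[[0,0,-28,3,0,-0.4,0],[0,0,-24,3,0,-0.4,0],[0,0,-16,3,0,-0.4,0],[0,0,-6,0,0,-0.2,0],[0,0,0,0,0,0,0],[0,0,0,0,0,0,0]]]'; python3 -c "
from h import *
fy();print(tolocal((527.4,-177.4,64),94.6))
crop('scene','s17.png',270,170,160,120,5)"
```

```text
time_s: 17.15
eef_pos: [519.2, -169.5, 149.4]
eef_rot: [[-0.01, -0.071, 0.997], [0.003, 0.997, 0.071], [-1.0, 0.004, -0.01]]
ft_force: [1.0, 0.9, -3.2]
grip_width: 0.121
t 17.15 along -313.1 cross -85.1 z 149.4 yaw 94.08 tilt [-0.6  0.2]| Fal 0.7 Fcr 1.2 Fz -3.2 g 0.121
(array([85.28496241, -8.77906405,  8.48455722]), array([-0.51657612, -0.56668107, -0.20720577]), np.float64(94.08240542708567))
```

View pics/s17.png

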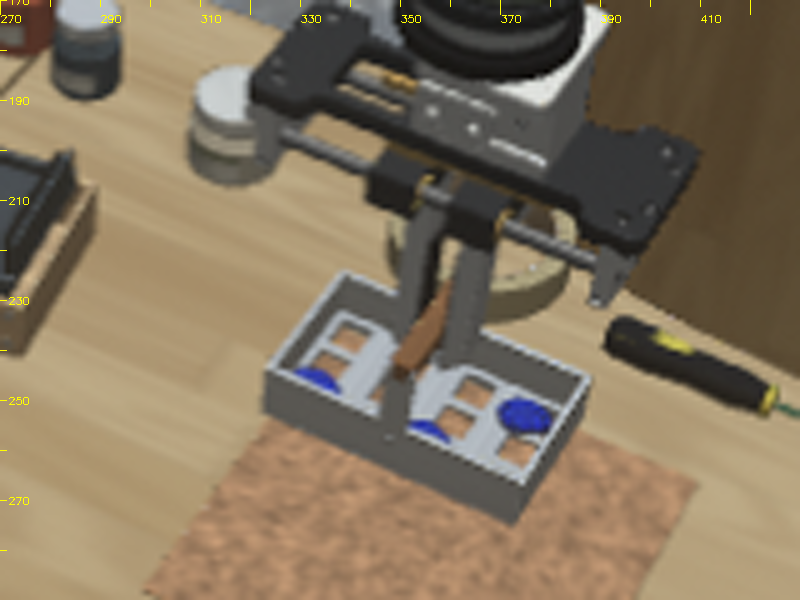

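It hangs level over the mat with the beads in. Lowering, with a correction to the mat centre.

```bash
python3 -m inch '[[[0,10,-5,5,-0.3,-0.4,0],[0,20,-3,3,-0.2,-0.2,0],[0,22,0,0,0,0,0],[0,14,0,0,0,0,0],[0,5,0,0,0,0,0],[0,0,0,0,0,0,0],[0,0,0,0,0,0,0]]]'; python3 -c "
from h import *
fy();print(tolocal((527.4,-177.4,64),94.6))"
```

```text
time_s: 17.9
eef_pos: [530.4, -172.1, 74.5]
eef_rot: [[0.004, -0.09, 0.996], [0.004, 0.996, 0.09], [-1.0, 0.003, 0.004]]
ft_force: [0.5, -0.5, -2.7]
grip_width: 0.123
t 17.90 along -318.1 cross -74.8 z 74.5 yaw 95.17 tilt [0.2 0.2]| Fal -0.6 Fcr 0.4 Fz -2.7 g 0.123
(array([10.46289053, -5.07700747, -3.47090131]), array([ 0.57398345,  0.23211205, -0.19455297]), np.float64(95.17437814358686))
```

```bash
python3 -m inch '[[[0,3,-5,-3.5,0.5,0.2,-0.2],[0,2,0,0,0,0,0],[0,0,0,0,0,0,0]]]'>/dev/null; python3 -c "
from h import *
fy();print(tolocal((527.4,-177.4,64),94.6))"
```

```text
t 18.20 along -323.9 cross -77.8 z 71.2 yaw 94.67 tilt [ 0.2 -0.1]| Fal -0.3 Fcr -0.1 Fz -3.1 g 0.126
(array([ 7.20184445,  1.11776719, -1.31825729]), array([0.07026563, 0.22485973, 0.15878293]), np.float64(94.66995405363134))
```

```bash
python3 -m inch '[[[0,4,1,-1.5,0,0.2,0.1],[0,1,0,0,0,0,0]]]'>/dev/null; python3 -c "
from h import *
fy();print(tolocal((527.4,-177.4,64),94.6))";for i in 1 2 3; do python3 -m inch '[[[0,2,0,0,0,0,0]]]' >/dev/null; python3 -c "from h import *;fy()"; done
```

```text
t 18.40 along -323.3 cross -78.8 z 66.8 yaw 94.65 tilt [ 0.1 -0.1]| Fal -0.4 Fcr -0.2 Fz -3.9 g 0.124
(array([ 2.81536323,  0.65106918, -0.24592275]), array([0.04519739, 0.10470182, 0.10807749]), np.float64(94.64509866416144))
t 18.50 along -323.5 cross -78.5 z 65.0 yaw 94.64 tilt [ 0.2 -0.1]| Fal 0.8 Fcr 0.1 Fz -3.0 g 0.125
t 18.60 along -323.5 cross -78.6 z 63.8 yaw 94.65 tilt [ 0.1 -0.1]| Fal 4.1 Fcr -5.3 Fz 13.4 g 0.124
t 18.70 along -323.5 cross -78.6 z 63.8 yaw 94.66 tilt [ 0.1 -0.1]| Fal 4.7 Fcr -6.1 Fz 16.1 g 0.127
```

Touchdown at z 63.8, as expected. I'll take the pressure off, check the position and open.

```bash
python3 -m inch '[[[0,0,0,0,0,0,0],[0.5,0,0,0,0,0,0],[0.5,0,0,0,0,0,0],[0.5,0,0,0,0,0,0],[0.5,0,0,0,0,0,0],[0.5,0,0,0,0,0,0],[0.5,0,0,0,0,0,0]]]'; 
```

```text
time_s: 19.4
eef_pos: [530.4, -179.4, 65.9]
eef_rot: [[0.006, -0.081, 0.997], [-0.004, 0.997, 0.081], [-1.0, -0.005, 0.006]]
ft_force: [-0.6, -0.3, -0.2]
grip_width: 0.497
```

```bash
python3 -m inch '[[[0.5,-20,1,0,0,0,0],[0.5,-30,0,0,0,0,0],[0.5,-40,0,0,0,0,0],[0.5,-10,45,0,0,0,0],[0.5,0,48,0,0,0,0],[0.5,0,48,0,0,0,0],[0.5,0,48,0,0,0,0],[0.5,0,0,0,0,0,0]]]';  python3 -m inch '[[[0.5,0,40,0,0,0,0],[0.5,0,20,0,0,0,0],[0.5,0,0,0,0,0,0]]]'; python3 -c "
from h import *
crop('top','t18.png',315,160,120,120,5)
crop('scene','s18.png',270,200,160,120,5)"
```

```text
time_s: 20.2
eef_pos: [515.2, 15.0, 169.7]
eef_rot: [[0.009, -0.075, 0.997], [-0.002, 0.997, 0.075], [-1.0, -0.003, 0.009]]
ft_force: [-0.1, -0.0, -0.5]
grip_width: 0.501
time_s: 20.5
eef_pos: [511.1, 75.7, 169.9]
eef_rot: [[0.011, -0.076, 0.997], [-0.004, 0.997, 0.076], [-1.0, -0.005, 0.011]]
ft_force: [0.4, 0.6, 0.9]
grip_width: 0.5
```

View pics/t18.png

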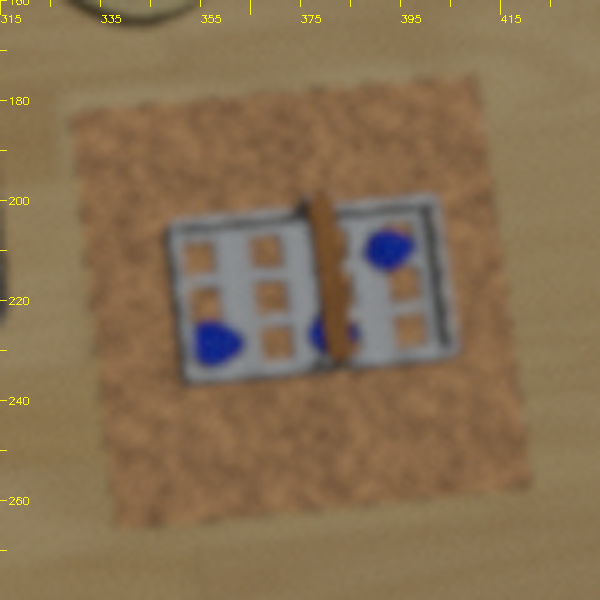

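View pics/s18.png

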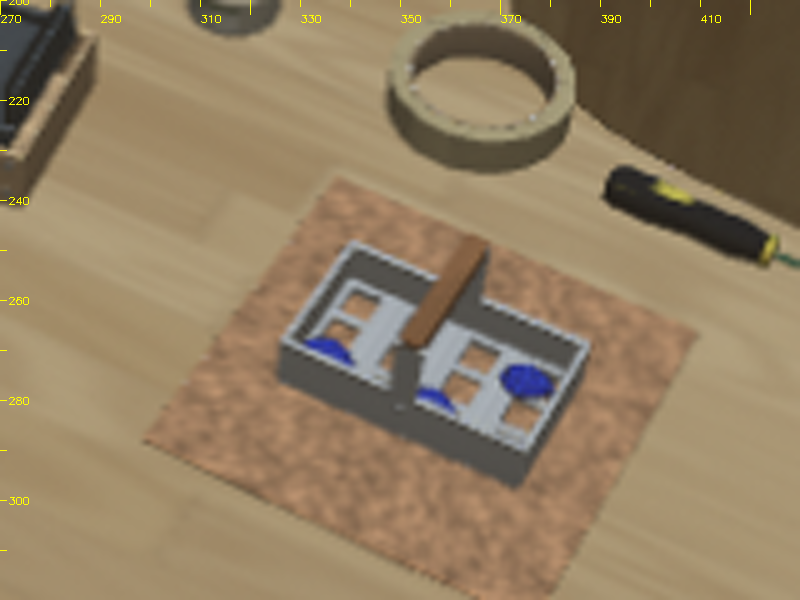

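```bash
python3 -c "
from h import *
c=np.array([p2w('top',q,34) for q in ((348.5,204.5),(401.5,199.3),(406,231),(351.7,236.5))]);print(c.mean(0))
m=np.array([p2w('top',q,4) for q in ((329.5,183),(410.5,175.5),(420.5,257),(337.5,265))]);print(m.mean(0))
crop('scene','s19.png',195,150,105,85,7);cv2.imwrite('pics/top19.png',robot.camera('top'));st()"
```

```text
[ 527.93299354 -176.63578641   34.        ]
[ 527.42738691 -177.42563172    4.        ]
t 20.7 pos [511.5  73.1 169.8] F [-0.5  0.8 -0.5] T [ 0.05 -0.05  0.04] g 0.5
```

View pics/s19.png

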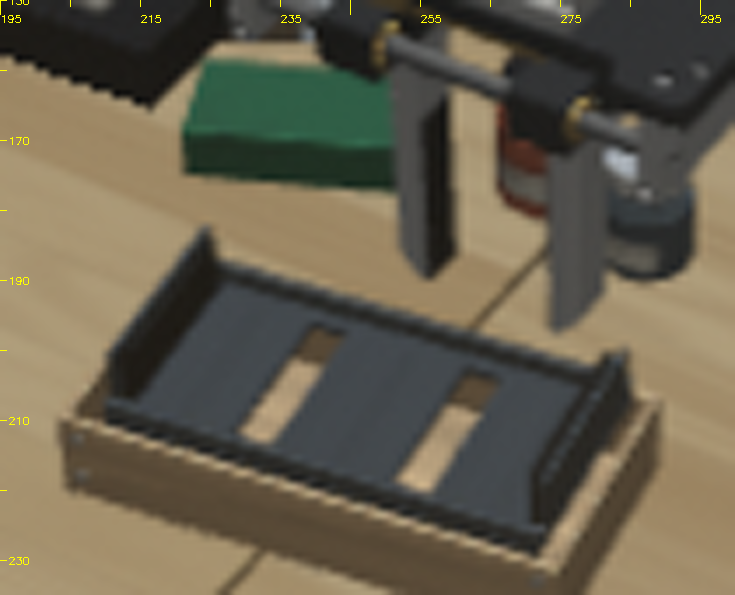

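View pics/top19.png

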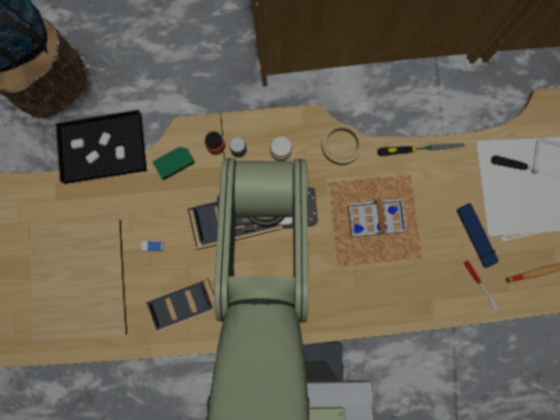

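The sieve is within about 1 mm of the mat's centre with its three beads. No balls are left in it or on the plate, the eraser, jar and tape have not moved, and the robot is clear.

```bash
python3 -c "
from station import robot
print(robot.job_done())"
```

```text
the job is handed in; nothing more can be done
None
```

The sieve is on the cork mat with its three beads, and no steel balls are left in it. I handed the job in at about 20.7 s of the 51 s limit.

**What I did:** I gripped the sieve by its bow handle and found both stops by feel, about 31 mm apart. I shook it from stop to stop. After the balls had gone, I let go once to look from above, then regripped and ran one more cycle. Then I lifted it straight up, carried it over and set it down.

**Last checks:**
- **Forces:** the highest force read after a move was about 8 N at the stops, and about 18 N when the sieve touched down on the mat. I read forces only at the end of each move, so short peaks in between were not seen.
- **Position:** the sieve's centre measured within about 1 mm of the mat's centre, and it stands level.
- **Balls:** none are in the sieve or on the cover plate. I could not see them in the pan, because the plate hides them, so their being there is inferred.
- **Other objects:** the eraser, white jar and tape look unmoved, and the gripper is clear of everything.

No check failed or disagreed with another.

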